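# Tighten the hidden hex screw of the bottle rack

### The arm

A 6-joint arm with a two-finger parallel gripper is mounted at the origin on the work surface. World frame = base frame: x ahead of the robot, y to its left, z up, the work surface at z = 0. Lengths are in mm, angles in rad, forces in N, time in s.
With the tool pointing down it reaches from about 275 to 850 mm from the base axis. Payload 19 kg.
Tool frame: the origin (TCP) lies at the very end of the fingers, on their centre line; the grasp point (between the pads) lies 19 mm behind it; z points along the fingers, y is the line along which they close (so a half turn about z gives the same grasp; the last joint's range is limited). The gripper opens to 85 mm and grips with 20 to 120 N. Pads are 22 mm wide; open, the fingers measure 114 mm over their backs; the gripper's body (76 mm by 85 mm) begins 54 mm behind the grasp point. The pads swing forward as they close: fully open they stand 13 mm farther back than shut.
Start: joints at [-1.404, 0.15, 1.437, -0, 1.554, -0.134], TCP at [170.338, -549.159, 231.267] pointing down, gripper open.
Joint ranges: [-2.8, 2.8], [-0.68, 2.1], [0.12, 2.68], [-1.39, 4.53], [0.16, 2.79], [-2.81, 2.81]. Speed limits (rad/s): [1.89, 1.89, 2.22, 3.01, 3.01, 3.01].

### API

Orientations are given as a rotation vector (axis times angle).
In Python, from bench import telemetry, optics, workorder gives the robot as it stands. The module is installed in compiled form; this text tells all that it offers.
- The arm moves only by the shell command python3 -m handwheel [FORCE], which reads ROWS from standard input. ROWS is 1 to 20 rows, one to a line, with the numbers parted by spaces; each row has 7 numbers: a rotation vector rx, ry, rz in fractions of the full range, 1 being 2 rad, then dx, dy, dz in shares of the most that a row can go, 1 being 62.5 mm, then the finger opening in mm; each row shifts and turns the commanded pose from where the row before left it, along the tool's axes as they then stand; what a row does not reach is not made up. A row lasts 1/8 s, in which the tool goes at most 62.5 mm and 0.188 rad, less where a joint would pass 70% of its speed; a pose out of reach is approached as far as the arm can. The fingers move at their own pace and stop on an object; FORCE is the grip in N (left out, the last holds). Time passes only in rows, so rows that do not move let the fingers close. It prints the time, the measured TCP pose, the force, the opening and the grip force at its end. No shift or turn number may pass 1 either way. Input that does not fit is refused with a message, and nothing moves.
- telemetry.get_obs(): the state, without advancing time (a new reading comes with each control period).
- optics.get_image(name): name is "side" or "top" or "wrist"; returns the picture (384x512x3 uint8, red, green, blue); there is no depth.
- optics.camera_model(name): a dict with "fx", "fy", "cx", "cy" (pixels), "pose" (4x4, takes a point from camera to world coordinates). Camera axes: x right, y up, looking along -z (the intrinsics and any distortion apply to the point x, -y, -z); pixel columns grow to the right and rows downward; lengths in mm; the calibration is good to about 2 mm. A picture is of the moment at which its call begins: read the wrist's pose just before it. camera_model takes no time and is no camera call; for the wrist camera it gives the pose at the moment of the call.
- workorder.close_job(): hands the job in; it is judged then, once.
The state is a dict: "clock": time; "joints": joint angles; "dq": joint speeds; "effort": joint torques, N m; "eef_pos": TCP position; "orientation": TCP orientation; "wrist_force": force on the tool from outside, world axes, zero at the start; "wrist_torque": the same for the moment, N m; "finger_gap": finger opening in mm; "grasp_force": force on a finger pad.
Only numpy, scipy, OpenCV 4.12 (cv2) and the standard library are available. Lean on these libraries where they do the work, as an engineer would, in place of code of your own. Each camera call takes 0.05 s, during which the arm holds its last target. There are 200 camera calls.

### The job

Take the brass-handled hex key from its wooden holder, feel along the slot in the bottle rack's sloping front rail for the hex-socket clamping screw sunk below it, and seat the key fully in the socket. Then turn the screw clockwise until it is fully tight, taking a fresh grip on the key as often as needed, and leave the key standing in the screw. Do not shift the plant pot, the coasters or the tumbler.

Things in the scene. Friction and masses are not known exactly. Their poses are not given: they have to be found in the camera images.
- key: Loose hex key, 112 mm long, 0.16 to 0.26 kg. Origin at the tip, z up the key. From the tip: 5 mm round nose widening from 13 to 16 mm; hex taper to 11 mm; steel hex shank, 18 mm across flats, to 50 mm; brass collar, 36 mm wide, to 56 mm; square brass handle to 112 mm. Two shank flats face its x axis. Starts upright in the holder, collar on the rim, tip 16 mm above the counter.
- key_grip (a point): Middle of the key's square brass handle (22 x 22 mm, 56 mm long), on the key's axis, 84 mm from the tip; the key's centre of mass lies about 45 mm from the tip. Its x and y axes are normal to the handle's flat sides, z points up the key.
- holder: Round wooden stand for the key, fixed to the counter, 52 mm diameter (68 mm at the foot), 66 mm high, with an upright hole 29 mm in diameter. Origin at the centre of its underside.
- rack: Bottle rack, fixed to the counter: dark wooden frame 220 mm wide with a sloping aluminium front rail; behind the rail two lying wine bottles, tops 87 mm above the counter. Origin on the counter under the middle of the rail; x points level, up-slope to the bottles, y along the slot.
- face: The sloping aluminium rail of the rack, 120 mm (up-slope) x 220 mm, rising away from the robot's side, its normal tilted 30 degrees from vertical to the robot's side; upper edge 115 mm above the counter. Origin on its outer surface at the centre of the slot, 85 mm above the counter; z is the outward normal, y runs along the slot, x up the slope.
- slot (a point): Centre of the slot's mouth (same point and axes as the rail). The slot is 30 mm wide, 100 mm long (y), 8 mm deep. Its floor, at z = -8 mm, is a flat dark steel strip. The screw's hex socket is in that strip at x = 0 and anywhere from y = -20 to 20 mm (not reported: feel for it); strip and screw slide along y if pushed with over 8 N.
- screw (a joint): Turn of the clamping screw (rad), grows clockwise seen looking down on the rail: starts at 0 to 0.9, hard stop at 4.4 = fully tight. Turns in place, 0.1 N m friction. Its socket: 19.2 mm across flats, mouth flush with the slot's floor, 20 mm deep. The key's nose drops in 5 mm at any twist; the hex only when twisted to match (every 60 degrees, play 7 either way; direction to be felt).
- planter: Bystander: white ceramic plant pot, 76 mm wide, 77 mm high, with thin green leaves to about 165 mm. Origin at the centre of its underside.
- coasters: Bystander: stack of cork coasters, 90 mm diameter, 24 mm high. Origin at the centre of its underside.
- tumbler: Bystander: glass tumbler, 72 mm diameter, 85 mm high. Origin at the centre of its underside.

How it is judged:
By the outcome, as a careful person would: the job done as asked, in the order asked, and still so for the second after the job is handed in, with the robot touching nothing.
It also fails if it takes over 69 s, if anything falls off the work surface, if the arm or the gripper's body presses on something with over 40 N, if the wrist force passes 120 N, or if a joint passes its speed limit or range.

## Working session

There is one attempt and no reset: what is moved stays moved. The work goes in short steps, Python scripts to look and compute and a shell command to move; the robot and the scene stay as the last step left them, time stands still between calls to the robot, and variables do not carry over. Pictures are saved under pics/ and viewed, at most 10 in all, crops included, and the job is handed in when it is done.

```bash
mkdir -p pics
python3 - <<'E'
from bench import telemetry, optics
import cv2, numpy as np, json
o=telemetry.get_obs(); print({k:np.round(v,3).tolist() for k,v in o.items()})
ims=[]
for n in ["top","side"]:
    m=optics.camera_model(n); im=optics.get_image(n); print(n,{k:np.round(v,3).tolist() for k,v in m.items()})
    cv2.imwrite(f"pics/{n}0.png",cv2.cvtColor(im,cv2.COLOR_RGB2BGR))
    ims.append(cv2.cvtColor(im,cv2.COLOR_RGB2BGR))
E
```

```text
{'clock': 0.0, 'joints': [-1.404, 0.151, 1.438, -0.0, 1.554, -0.134], 'dq': [0.002, -0.0, 0.001, -0.0, 0.001, -0.0], 'effort': [-0.001, -71.305, -57.087, -0.0, 0.009, -0.0], 'eef_pos': [170.335, -548.939, 230.712], 'orientation': [-3.105, -0.471, 0.0], 'wrist_force': [0.614, 0.188, 0.058], 'wrist_torque': [0.042, 0.008, -0.03], 'grasp_force': 0.0, 'finger_gap': 85.243}
top {'fx': 403.861, 'fy': 403.861, 'cx': 254.262, 'cy': 195.47, 'pose': [[-0.02, 0.998, -0.053, 466.05], [-1.0, -0.02, -0.002, -16.621], [-0.003, 0.053, 0.999, 1102.805], [0.0, 0.0, 0.0, 1.0]]}
side {'fx': 476.397, 'fy': 476.397, 'cx': 255.764, 'cy': 201.043, 'pose': [[-0.997, 0.025, -0.079, 424.308], [-0.08, -0.555, 0.828, 896.074], [-0.024, 0.831, 0.555, 684.409], [0.0, 0.0, 0.0, 1.0]]}
```

View pics/top0.png

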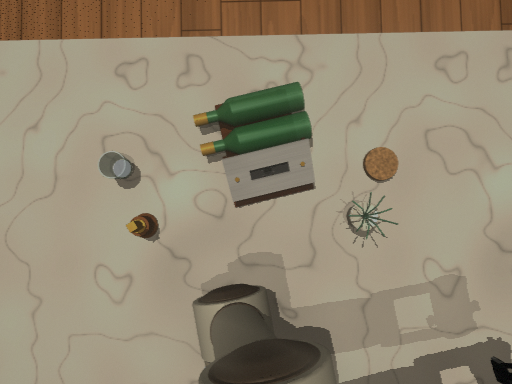

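View pics/side0.png

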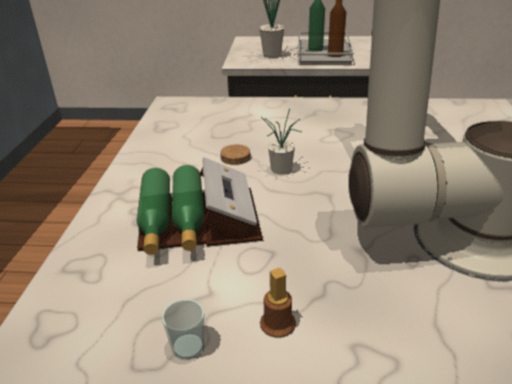

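Top: key handle top about (132,226), holder (147,224), slot about (269,171), tumbler (115,165), coasters (381,164), pot (362,217). Side: key top (278,272), slot (228,188). Next I'll take enlarged crops and measurements.

```bash
cat > h.py <<'E'
import numpy as np, cv2
from bench import telemetry, optics
from scipy.spatial.transform import Rotation as R
def ray(n,u,v,m=None):
    m=m or optics.camera_model(n); P=np.array(m["pose"])
    d=P[:3,:3]@np.array([(u-m["cx"])/m["fx"],-(v-m["cy"])/m["fy"],-1]); return P[:3,3],d/np.linalg.norm(d)
def plane(n,u,v,z,m=None):
    o,d=ray(n,u,v,m); return o+d*(z-o[2])/d[2]
def proj(n,p,m=None):
    m=m or optics.camera_model(n); P=np.array(m["pose"]); c=P[:3,:3].T@(np.array(p)-P[:3,3])
    return np.array([m["cx"]+m["fx"]*c[0]/-c[2], m["cy"]-m["fy"]*c[1]/-c[2]])
def tri(l):
    A=0;b=0
    for n,u,v in l:
        o,d=ray(n,u,v); M=np.eye(3)-np.outer(d,d); A=A+M; b=b+M@o
    return np.linalg.solve(A,b)
def tool():
    o=telemetry.get_obs(); return np.array(o["eef_pos"]),R.from_rotvec(o["orientation"]),o
E
python3 - <<'E'
from h import *
t=cv2.imread('pics/top0.png'); s=cv2.imread('pics/side0.png')
a=cv2.resize(t[200:250,110:175],None,fx=6,fy=6,interpolation=cv2.INTER_CUBIC)
b=cv2.resize(t[130:215,215:325],None,fx=3.5,fy=3.5,interpolation=cv2.INTER_CUBIC)
c=cv2.resize(s[260:340,250:310],None,fx=3.7,fy=3.7,interpolation=cv2.INTER_CUBIC)
d=cv2.resize(s[150:245,195:270],None,fx=3.1,fy=3.1,interpolation=cv2.INTER_CUBIC)
W=np.zeros((600,790,3),np.uint8)
for im,x,y in((a,0,0),(b,400,0),(c,0,300),(d,400,300)): W[y:y+im.shape[0],x:x+im.shape[1]]=im[:600-y,:790-x]
cv2.imwrite('pics/crops.png',W)
def comps(im,mask,roi,name):
    x0,y0,x1,y1=roi; m=np.zeros_like(mask); m[y0:y1,x0:x1]=mask[y0:y1,x0:x1]
    cs,_=cv2.findContours(m,cv2.RETR_EXTERNAL,cv2.CHAIN_APPROX_NONE)
    for q in cs:
        if cv2.contourArea(q)>6:
            r=cv2.minAreaRect(q); print(name,np.round(r[0],1),np.round(r[1],1),round(r[2],1),cv2.contourArea(q))
for n,im,kr,sr,rr in(("top",t,(110,200,175,250),(235,150,305,190),(215,130,325,215)),("side",s,(250,260,310,340),(215,170,240,210),(195,150,270,245))):
    h=cv2.cvtColor(im,cv2.COLOR_BGR2HSV)
    comps(im,cv2.inRange(h,(14,120,90),(32,255,255)),kr,n+" brass")
    comps(im,cv2.inRange(h,(0,0,0),(180,255,95)),sr,n+" slot")
    comps(im,cv2.inRange(h,(0,0,120),(180,45,190)),rr,n+" rail")
E
```

```text
top brass [135.9 225.3] [15.7 17.4] 63.4 100.5
top slot [294.5 187. ] [ 4. 19.] 90.0 38.0
top slot [269.2 170.4] [ 9.8 39.5] 76.4 339.0
top slot [246.5 152.5] [ 5. 23.] 90.0 52.5
top rail [292.7 198.6] [ 9.5 28.5] 77.5 34.0
top rail [278.7 166.9] [ 52.3 107.1] 74.5 4192.0
side brass [275.8 287.1] [36.7 20.7] 80.9 339.0
side slot [227.1 188.1] [21.3  7.5] 79.7 118.5
side rail [267.5 169.5] [7. 3.] 90.0 12.5
side rail [228.8 189.5] [71.3 43.9] 19.9 2069.5
```

View pics/crops.png

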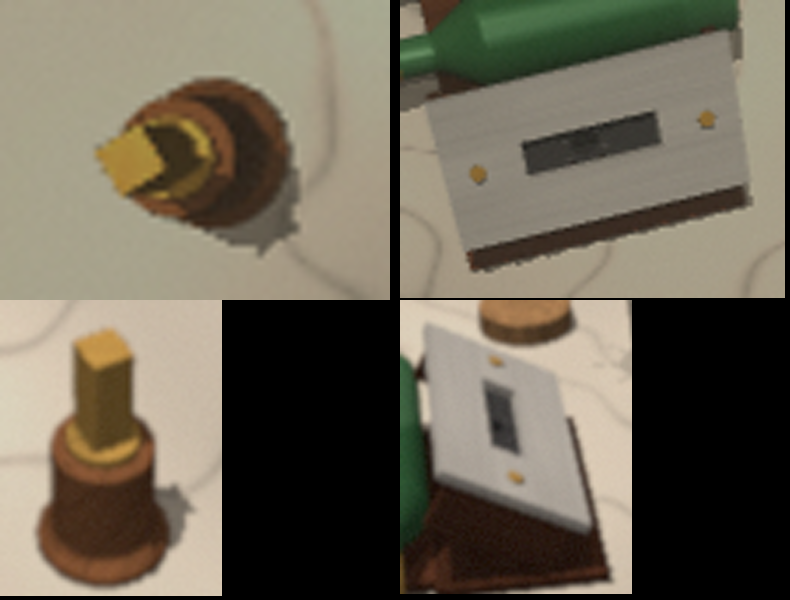

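Crops: the handle's top square has its centre near top (131.3,226.0) and side (277.5,272.6). The brass rail bolts at crop (478,174) and (707,119) straddle the slot, whose corners are clear.

Run:
```python
from h import *
T=lambda x,y:(110+(x+.5)/6-.5,200+(y+.5)/6-.5)
S=lambda x,y:(215+(x-400+.5)/3.5-.5,130+(y+.5)/3.5-.5)
C=lambda x,y:(250+(x+.5)/3.7-.5,260+(y-300+.5)/3.7-.5)
D=lambda x,y:(195+(x-400+.5)/3.1-.5,150+(y-300+.5)/3.1-.5)
sq=np.array([plane("top",*T(*p),128) for p in((95,153),(143,124),(165,160),(115,195))]);print("handle top@128",sq.round(1).tolist(),sq.mean(0).round(1))
e=[(sq[(i+1)%4]-sq[i])[:2] for i in range(4)];print([ (round(np.hypot(*v),1),round(np.degrees(np.arctan2(v[1],v[0]))%90,1)) for v in e])
sc=np.array([plane("side",*C(*p),128) for p in((74,345),(108,329),(132,350),(100,370))]);print("side",sc.round(1).tolist(),sc.mean(0).round(1))
e=[(sc[(i+1)%4]-sc[i])[:2] for i in range(4)];print([ (round(np.hypot(*v),1),round(np.degrees(np.arctan2(v[1],v[0]))%90,1)) for v in e])
print("tri key top",tri([("top",*T(129.5,158)),("side",*C(103.5,348.5))]).round(1))
# bolts: left in top (478,174) = near side cam (515,477); right (707,119)=(495,361)
bl=tri([("top",*S(478,174)),("side",*D(515,477))]);br=tri([("top",*S(707,119)),("side",*D(495,361))])
print("bolts",bl.round(1),br.round(1),np.linalg.norm(bl-br),((bl+br)/2).round(1))
d=bl-br;print("yaw",np.degrees(np.arctan2(d[1],d[0]))-90)
a=plane("top",*S(478,174),85);b=plane("top",*S(707,119),85);d=a-b;print("top85",((a+b)/2).round(1),np.degrees(np.arctan2(d[1],d[0]))-90)
c=np.mean([S(522,145),S(657,112),S(662,140),S(527,175)],0);print("slot",plane("top",*c,85).round(1))
# rail rectangle corners, z=115 upper, 55 lower
for p,z in (((429,98),115),((731,30),115),((748,188),55),((469,250),55)): print(plane("top",*S(*p),z).round(1))
# other objs
print("side slot85",plane("side",*D(501,417),85).round(1))
```

```text
handle top@128 [[452.3, 297.2, 128.0], [463.5, 277.9, 128.0], [448.9, 269.1, 128.0], [435.3, 289.2, 128.0]] [450.  283.4 128. ]
[(np.float64(22.4), np.float64(30.2)), (np.float64(17.0), np.float64(31.0)), (np.float64(24.3), np.float64(34.0)), (np.float64(18.8), np.float64(25.2))]
side [[462.4, 283.7, 128.0], [447.1, 271.8, 128.0], [435.4, 285.6, 128.0], [449.6, 299.8, 128.0]] [448.6 285.2 128. ]
[(np.float64(19.4), np.float64(37.8)), (np.float64(18.1), np.float64(40.0)), (np.float64(20.1), np.float64(45.0)), (np.float64(20.6), np.float64(38.4))]
tri key top [449.3 283.8 126.6]
bolts [561.3  28.4  85.5] [ 598.  -138.1   84.9] 170.43143281892756 [579.7 -54.8  85.2]
yaw 12.43100226989931
top85 [579.6 -54.8  85. ] 12.379291443262957
slot [582.2 -54.5  85. ]
[612.9  60.6 115. ]
[ 656.7 -153.1  115. ]
[ 549.6 -170.7   55. ]
[507.7  37.4  55. ]
side slot85 [582.1 -52.8  85. ]
```

The rows are not in the units I measure in: shifts go in shares of 62.5 mm and turns go in shares of 2 rad. I convert before sending: 57 mm is 0.912, 50 mm is 0.8, -0.1 rad / 2 = -0.05.

```bash
echo '0 0 -0.05 0.912 0 0 85
0 0 -0.05 0.912 0 0 85
0 0 -0.05 0.912 0 0 85
0 0 -0.05 0.912 0 0 85
0 0 -0.05 0.912 0 0 85
0 0 -0.05 0.912 0 0 85
0 0 -0.05 0.912 0 0 85
0 0 -0.05 0.912 0 0 85
0 0 -0.05 0.912 0 0 85
0 0 -0.05 0.912 0 0 85
0 0 -0.05 0.912 0 0 85
0 0 -0.05 0.912 0 0 85
0 0 -0.05 0.912 0 0 85
0 0 -0.05 0.912 0 0 85
0 0 -0.05 0.912 0 0 85
0 0 -0.05 0.912 0 0 85
0 0 -0.05 0.912 0 0 85
0 0 -0.05 0.912 0 0 85
0 0 -0.05 0.8 0 0 85
0 0 0 0 0 0 85' | python3 -m handwheel
cat >> h.py <<'E'
def goto(p,ydeg=None):
    "offset to p in current tool axes; with tool-z turn to bring tool y to azimuth ydeg (mod 180)"
    q,r,o=tool(); M=r.as_matrix(); y=np.degrees(np.arctan2(M[1,1],M[0,1]))
    print("tcp",q.round(1),"yaw",y.round(2),"z",M[:,2].round(3),"joints",np.round(o["joints"],3),"t",round(o["clock"],2),"F",np.round(o["wrist_force"],1),"gap",round(o["finger_gap"],1))
    if p is not None: print("tool offset",(M.T@(np.array(p)-q)).round(1))
    if ydeg is not None: print("rz",np.radians(-((ydeg-y+90)%180-90)).round(3))
E
python3 - <<'E'
from h import *
goto((449.5,284,230),35)
im=optics.get_image("wrist"); cv2.imwrite("pics/w1.png",cv2.cvtColor(im,cv2.COLOR_RGB2BGR)); print(proj("wrist",(449.5,284,128)))
E
```

```text
clock: 2.6
eef_pos: [507.5, 312.3, 231.1]
orientation: [-1.416, -2.803, 0.0]
wrist_force: [0.4, 0.0, 0.0]
finger_gap: 85.1
grasp_force: 0.0
tcp [507.5 312.3 231.1] yaw 36.39 z [-0.001  0.    -1.   ] joints [ 4.220e-01  1.940e-01  1.387e+00  1.000e-03  1.561e+00 -2.130e-01] t 2.6 F [0.4 0.  0. ] gap 85.1
tool offset [ 11.7 -63.5   1.1]
rz 0.024
[185.29018414 175.59902071]
```

View pics/w1.png

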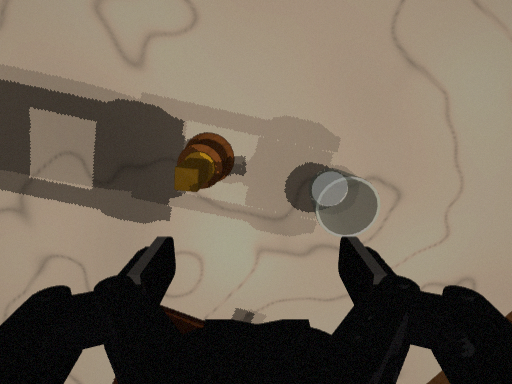

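Wrist view: handle top at about (187,179) with its sides nearly along the image axes. The tumbler at (345,200) is well clear.

In the tool's units: -21 mm is -0.336, 4 mm is 0.064.

```bash
echo '0 0 0 0.064 -0.336 0 60
0 0 0 0.064 -0.336 0 60
0 0 0 0.064 -0.336 0 60
0 0 0 0 0 0 60
0 0 0 0 0 0 60' | python3 -m handwheel
python3 - <<'E'
from h import *
goto((449.5,284,230),35)
m=optics.camera_model("wrist"); im=cv2.cvtColor(optics.get_image("wrist"),cv2.COLOR_RGB2BGR)
c=proj("wrist",(449.5,284,128)).astype(int); print(c)
x,y=c; x0,y0=max(x-50,0),max(y-50,0)
cr=im[y0:y+50,x0:x+50]; cv2.imwrite("pics/w2.png",cv2.resize(cr,None,fx=5.5,fy=5.5,interpolation=cv2.INTER_CUBIC)); cv2.imwrite("w2full.png",im); print(x0,y0)
h=cv2.cvtColor(im,cv2.COLOR_BGR2HSV)
for v in(110,130,150,170):
    mk=cv2.inRange(h,(14,120,v),(34,255,255)); mk[:y0]=0;mk[y+50:]=0;mk[:,:x0]=0;mk[:,x+50:]=0
    cs,_=cv2.findContours(mk,cv2.RETR_EXTERNAL,cv2.CHAIN_APPROX_NONE)
    for q in cs:
        if cv2.contourArea(q)>80:
            r=cv2.minAreaRect(q);b=np.array([plane("wrist",*p,128,m) for p in cv2.boxPoints(r)])
            e=b[1]-b[0]; print(v,np.round(r[0],1),np.round(r[1],1),round(r[2],1),b.mean(0).round(1),np.degrees(np.arctan2(e[1],e[0]))%90, np.linalg.norm(e),np.linalg.norm(b[2]-b[1]))
E
```

```text
clock: 3.28
eef_pos: [452.2, 281.9, 231.4]
orientation: [1.426, 2.799, 0.0]
wrist_force: [0.6, -0.7, 0.0]
finger_gap: 60.1
grasp_force: 0.0
tcp [452.2 281.9 231.4] yaw 36.02 z [ 0.  0. -1.] joints [ 0.413  0.062  1.534 -0.     1.545 -0.216] t 3.27 F [ 0.6 -0.7  0. ] gap 60.1
tool offset [ 3.3 -0.9  1.4]
rz 0.018
[254 186]
204 136
110 [260.1 168.1] [30.8 14.7] 36.5 [443.8 300.5 128. ] 89.4237718666596 13.133613995405378 27.607103905740416
130 [259.9 168.2] [30.6 14.3] 36.5 [443.7 300.4 128. ] 89.42380817973617 12.793567693589685 27.424258097587455
150 [259.3 167.1] [29.1 12.6] 32.0 [442.6 300.8 128. ] 3.8172282147448726 11.297160560171598 26.06414571701968
```

View pics/w2.png

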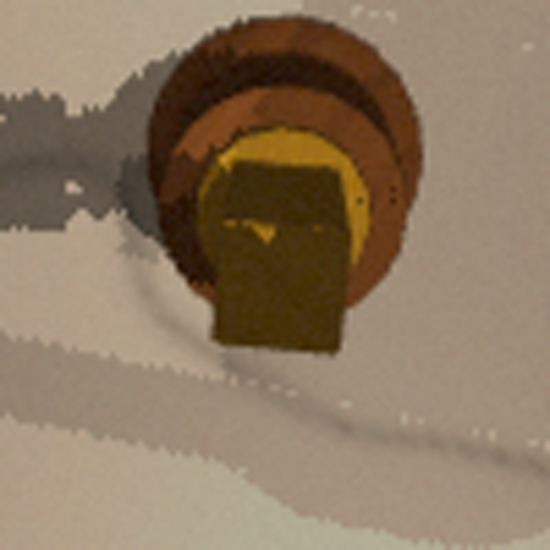

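The handle top is shaded, with corners in the crop at about (213,342), (340,352), (350,228) and (216,222). Its centre matches the prediction, and it is rotated about 4.5° in the image.

Run:
```python
from h import *
f=lambda x,y:plane("wrist",204+(x+.5)/5.5-.5,136+(y+.5)/5.5-.5,128)
b=np.array([f(*p) for p in((213,342),(340,352),(350,228),(216,222))]);print(b.round(1),b.mean(0).round(1))
for i in range(4):
    e=b[(i+1)%4]-b[i];print(np.linalg.norm(e),np.degrees(np.arctan2(e[1],e[0]))%90)
goto((449.5,284.3,83),32)
```

```text
[[446.7 268.6 128. ]
 [465.  279.7 128. ]
 [453.6 297.9 128. ]
 [435.2 285.7 128. ]] [450.1 283.  128. ]
21.381835933018376 31.3476636134491
21.401799970303557 32.161746397718915
22.002757392548993 33.43590654711386
20.617997789874966 33.87837375976062
tcp [452.2 282.  231.2] yaw 36.04 z [ 0.  0. -1.] joints [ 0.413  0.063  1.534  0.     1.545 -0.216] t 3.33 F [-0.2 -0.5  0.2] gap 59.7
tool offset [  3.4  -0.8 148.2]
rz 0.07
```

In the tool's units: 30 mm is 0.48, 2.4 mm is 0.0384, 0.064 rad / 2 = 0.032.

```bash
echo '0 0 0.032 0.0384 -0.016 0 60
0 0 0 0 0 0.48 60
0 0 0 0 0 0.48 60
0 0 0 0 0 0.48 60
0 0 0 0 0 0.48 60
0 0 0 0 0 0.32 60
0 0 0 0 0 0.128 60
0 0 0 0 0 0 60
0 0 0 0 0 0 20
0 0 0 0 0 0 15
0 0 0 0 0 0 15
0 0 0 0 0 0 15
0 0 0 0 0 0 15
0 0 0 0 0 0 15' | python3 -m handwheel 80; python3 -c "
from h import *
goto(None)"
```

```text
clock: 5.08
eef_pos: [449.5, 283.8, 84.2]
orientation: [1.512, 2.753, 0.002]
wrist_force: [-1.4, -0.8, 6.4]
finger_gap: 21.0
grasp_force: 78.2
tcp [449.5 283.8  84.2] yaw 32.43 z [ 0.001  0.001 -1.   ] joints [ 0.418  0.157  1.738  0.     1.246 -0.148] t 5.08 F [-1.4 -0.8  6.4] gap 21.0
```

In the tool's units: -32 mm is -0.512, -10 mm is -0.16.

```bash
echo '0 0 0 0 0 -0.16 15
0 0 0 0 0 -0.512 15
0 0 0 0 0 -0.512 15
0 0 0 0 0 -0.512 15
0 0 0 0 0 0 15' | python3 -m handwheel
cat >> h.py <<'E'
yw=np.radians(12.0); X=np.array([np.cos(yw),np.sin(yw),0]); Y=np.array([-np.sin(yw),np.cos(yw),0]); Z=np.array([0,0,1.])
FO=np.array([581.,-54.5,85]); FN=-.5*X+np.sqrt(.75)*Z; FX=np.sqrt(.75)*X+.5*Z
FR=np.c_[FX,Y,FN]
def face(p): return FR.T@(np.array(p)-FO)
E
python3 - <<'E'
from h import *
goto((541,-63,190))
q,r,o=tool(); M=r.as_matrix()
print("tilt rotvec tool",(M.T@(-Y*np.radians(30))).round(3))
for n,f,box in(("top",'pics/top0.png',(240,155,298,188)),("side",'pics/side0.png',(216,172,240,206))):
    im=cv2.cvtColor(cv2.imread(f),cv2.COLOR_BGR2GRAY).astype(float); x0,y0,x1,y1=box
    m=optics.camera_model(n);L=[]
    for v in range(y0,y1):
        for u in range(x0,x1):
            oo,d=ray(n,u,v,m); t=((FO-8*FN-oo)@FN)/(d@FN); p=face(oo+d*t)
            if abs(p[0])<5 and abs(p[1])<46: L.append((p[1],im[v,u]))
    L=np.array(L); print(n,[(int(c),round(float(np.median(L[abs(L[:,0]-c)<2.5,1])))) for c in range(-44,46,4)])
E
```

```text
clock: 5.7
eef_pos: [449.9, 284.0, 192.2]
orientation: [1.511, 2.751, 0.005]
wrist_force: [-0.1, 0.5, -1.6]
finger_gap: 21.7
grasp_force: 78.7
tcp [449.9 284.  192.2] yaw 32.43 z [ 0.004  0.002 -1.   ] joints [ 0.418  0.075  1.6    0.     1.462 -0.148] t 5.7 F [-0.1  0.5 -1.6] gap 21.7
tool offset [-341.7 -109.2    1.9]
tilt rotvec tool [-0.491 -0.183 -0.001]
top [(-44, 56), (-40, 56), (-36, 55), (-32, 55), (-28, 55), (-24, 55), (-20, 54), (-16, 55), (-12, 54), (-8, 56), (-4, 46), (0, 43), (4, 43), (8, 43), (12, 43), (16, 52), (20, 56), (24, 55), (28, 55), (32, 55), (36, 54), (40, 55), (44, 55)]
side [(-44, 62), (-40, 59), (-36, 60), (-32, 58), (-28, 60), (-24, 59), (-20, 59), (-16, 60), (-12, 58), (-8, 56), (-4, 50), (0, 40), (4, 40), (8, 45), (12, 51), (16, 54), (20, 57), (24, 58), (28, 65), (32, 80), (36, 124), (40, 156), (44, 168)]
```

In the tool's units: -42.7 mm is -0.6832, -13.7 mm is -0.2192, -0.123 rad / 2 = -0.0615.

```bash
echo '0 0 0 -0.6832 -0.2192 0 15
0 0 0 -0.6832 -0.2192 0 15
0 0 0 -0.6832 -0.2192 0 15
0 0 0 -0.6832 -0.2192 0 15
0 0 0 -0.6832 -0.2192 0 15
0 0 0 -0.6832 -0.2192 0 15
0 0 0 -0.6832 -0.2192 0 15
0 0 0 -0.6832 -0.2192 0 15
-0.0615 -0.023 0 0 0 0 15
-0.0615 -0.023 0 0 0 0 15
-0.0615 -0.023 0 0 0 0 15
-0.061 -0.0225 0 0 0 0 15
0 0 0 0 0 0 15' | python3 -m handwheel
python3 - <<'E'
from h import *
goto(FO+FR@np.array([0,-4,68+15]))
print("FN",FN.round(3))
E
```

```text
clock: 7.32
eef_pos: [538.2, -63.7, 188.1]
orientation: [1.306, 2.371, 0.473]
wrist_force: [0.9, -0.7, -0.3]
finger_gap: 20.9
grasp_force: 79.1
tcp [538.2 -63.7 188.1] yaw 35.13 z [ 0.488  0.104 -0.867] joints [-0.446 -0.195  1.951  0.373  0.99  -1.154] t 7.33 F [ 0.9 -0.7 -0.3] gap 20.9
tool offset [  1.  -14.1  28.2]
FN [-0.489 -0.104  0.866]
```

In the tool's units: -0.172 rad / 2 = -0.086.

```bash
echo '0 0 -0.086 0 0 0 15
0 0 -0.086 0 0 0 15
0 0 -0.086 0 0 0 15
0 0 -0.086 0 0 0 15
0 0 -0.086 0 0 0 15
0 0 -0.086 0 0 0 15
0 0 -0.086 0 0 0 15
0 0 -0.086 0 0 0 15
0 0 -0.086 0 0 0 15
0 0 0 0 0 0 15' | python3 -m handwheel
cat >> h.py <<'E'
def st(y=0,h=0):
    q,r,o=tool(); M=r.as_matrix(); f=face(q)
    print("face tip xyz",(face(q+68*M[:,2])).round(2),"F face",(FR.T@np.array(o["wrist_force"])).round(1),"T",(FR.T@np.array(o["wrist_torque"])).round(2),"j6",round(o["joints"][5],3),"z.n",(FR.T@M[:,2]).round(3),"t",round(o["clock"],2),"gap",round(o["finger_gap"],1))
    print("unit moves in tool axes: +X",(M.T@FX).round(3),"+Y",(M.T@Y).round(3)," off",(M.T@(FR@(np.array([0,y,68+h])-f))).round(2))
    if abs((FR.T@M[:,2])[2]+1)>1e-5: print("realign",R.align_vectors([M.T@-FN],[[0,0,1]])[0].as_rotvec().round(4))
E
python3 -c "
from h import *
st(-4,4)
im=optics.get_image('side')[130:260,170:330]; cv2.imwrite('pics/s2.png',cv2.cvtColor(cv2.resize(im,None,fx=4,fy=4,interpolation=cv2.INTER_CUBIC),cv2.COLOR_RGB2BGR))"
```

```text
clock: 8.57
eef_pos: [540.1, -63.4, 189.2]
orientation: [-0.703, 2.525, -0.043]
wrist_force: [-0.8, 0.6, -1.9]
finger_gap: 21.3
grasp_force: 79.1
face tip xyz [15.67 -0.14 43.13] F face [-1.5  0.8 -1.3] T [ 0.01  0.44 -0.01] j6 -2.699 z.n [-0.002  0.001 -1.   ] t 8.57 gap 21.3
unit moves in tool axes: +X [-0.945 -0.327 -0.002] +Y [-0.327  0.945  0.001]  off [16.13  1.51 39.17]
```

View pics/s2.png

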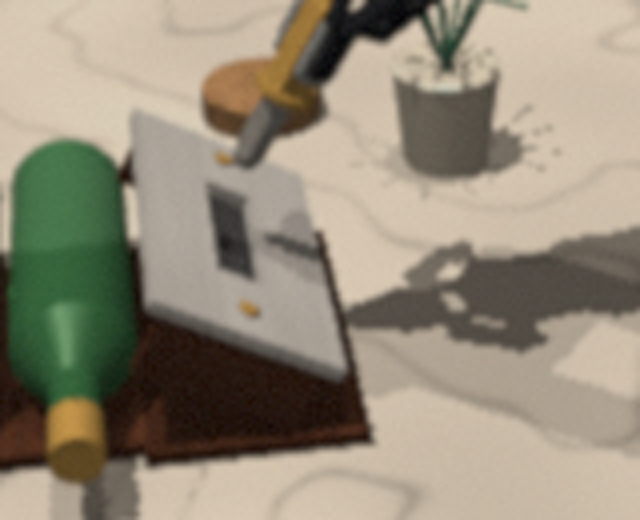

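Side view: the key is in line with the tool and its tip is at crop (247,160), above the rail's upper half. I'll bring it over the slot and go down.

```bash
python3 - <<'E'
from h import *
q,r,o=tool(); print(proj("side",q+68*r.as_matrix()[:,2]), "seen 231.6,170")
E
echo '0 0 0 0.128 0.0128 0 15
0 0 0 0.128 0.0128 0 15
0 0 0 0 0 0.288 15
0 0 0 0 0 0.288 15
0 0 0 0 0 0 15' | python3 -m handwheel 
python3 -c "
from h import *
st(-4,-5)"
echo '0 0 0 0 0 0.048 15
0 0 0 0 0 0.048 15
0 0 0 0 0 0.032 15
0 0 0 0 0 0 15' | python3 -m handwheel
python3 -c "
from h import *
st(-4,-5)"
```

```text
[230.13788477 170.21758607] seen 231.6,170
clock: 9.25
eef_pos: [544.3, -66.1, 149.0]
orientation: [-0.701, 2.525, -0.041]
wrist_force: [0.3, 0.4, -0.9]
finger_gap: 21.0
grasp_force: 79.0
face tip xyz [-1.28 -3.62  6.62] F face [-0.1  0.3 -0.9] T [-0.06  0.42  0.02] j6 -2.745 z.n [-0.002  0.001 -1.   ] t 9.25 gap 21.0
unit moves in tool axes: +X [-0.945 -0.326 -0.002] +Y [-0.326  0.945  0.001]  off [-1.02 -0.69 11.62]
clock: 9.75
eef_pos: [548.9, -65.3, 143.4]
orientation: [-0.703, 2.522, -0.044]
wrist_force: [0.2, 0.9, -1.8]
finger_gap: 21.0
grasp_force: 79.0
face tip xyz [ 0.07 -3.9  -0.59] F face [-0.6  0.9 -1.7] T [ 0.03  0.41 -0.01] j6 -2.747 z.n [ 0.  0. -1.] t 9.75 gap 21.0
unit moves in tool axes: +X [-0.945 -0.328  0.   ] +Y [-0.328  0.945  0.   ]  off [ 0.07 -0.08  4.41]
```

In the tool's units: 2.5 mm is 0.04, 2 mm is 0.032.

```bash
S='from h import *
st(-4,-8)'
echo '0 0 0 0 0 0.04 15
0 0 0 0 0 0.032 15
0 0 0 0 0 0 15' | python3 -m handwheel >/dev/null; python3 -c "$S" | head -1
echo '0 0 0 0 0 0.016 15
0 0 0 0 0 0 15' | python3 -m handwheel >/dev/null; python3 -c "$S" | head -1
echo '0 0 0 0 0 0.016 15
0 0 0 0 0 0 15' | python3 -m handwheel >/dev/null; python3 -c "$S" | head -1
echo '0 0 0 0 0 0.016 15
0 0 0 0 0 0 15' | python3 -m handwheel >/dev/null; python3 -c "$S"
```

```text
face tip xyz [-0.04 -3.85 -5.28] F face [-0.7  0.2 -1.1] T [-0.02  0.45 -0.06] j6 -2.748 z.n [ 0.  0. -1.] t 10.12 gap 21.0
face tip xyz [ 0.06 -3.93 -6.14] F face [-1.6 -0.5 -2.4] T [-0.    0.39  0.05] j6 -2.748 z.n [ 0.  0. -1.] t 10.38 gap 21.2
face tip xyz [ 0.04 -3.95 -7.15] F face [-1.3 -0.5 -2.5] T [-0.02  0.37 -0.05] j6 -2.748 z.n [ 0.  0. -1.] t 10.62 gap 21.0
face tip xyz [ 0.22 -4.   -7.97] F face [-1.1  0.6  2.9] T [ 0.06  0.57 -0.  ] j6 -2.749 z.n [ 0.001 -0.    -1.   ] t 10.88 gap 21.0
unit moves in tool axes: +X [-0.945 -0.328  0.001] +Y [-0.328  0.945 -0.   ]  off [0.17 0.05 0.03]
```

In the tool's units: 1.89 mm is 0.0302, -0.66 mm is -0.0106.

```bash
S='from h import *
st(5,-13)'
for i in 1; do
echo '0 0 0 -0.0106 0.0302 0.0032 15
0 0 0 0 0 0 15' | python3 -m handwheel >/dev/null; python3 -c "$S" | head -1
echo '0 0 0 -0.0106 0.0302 0 15
0 0 0 0 0 0 15' | python3 -m handwheel >/dev/null; python3 -c "$S" | head -1
echo '0 0 0 -0.0106 0.0302 0 15
0 0 0 0 0 0 15' | python3 -m handwheel >/dev/null; python3 -c "$S" | head -1
echo '0 0 0 -0.0106 0.0302 0 15
0 0 0 0 0 0 15' | python3 -m handwheel >/dev/null; python3 -c "$S" 
done
```

```text
face tip xyz [ 0.42 -2.26 -8.08] F face [-0.  -4.1  5.8] T [-0.95  0.47  0.01] j6 -2.744 z.n [ 0.001 -0.001 -1.   ] t 11.12 gap 21.0
face tip xyz [ 0.19  0.16 -8.26] F face [ 0.3 -1.9  2.1] T [-0.48  0.28  0.02] j6 -2.739 z.n [ 0.001  0.    -1.   ] t 11.38 gap 21.3
face tip xyz [-0.36  2.66 -8.57] F face [-0.8 -0.2 -1.4] T [-0.03  0.42  0.01] j6 -2.734 z.n [-0.     0.001 -1.   ] t 11.62 gap 21.2
face tip xyz [-0.04  4.36 -8.39] F face [-0.7 -0.2 -2. ] T [-0.01  0.4  -0.03] j6 -2.729 z.n [ 0.  0. -1.] t 11.88 gap 21.3
unit moves in tool axes: +X [-0.945 -0.328  0.   ] +Y [-0.328  0.945  0.   ]  off [-0.26  0.61  4.61]
```

In the tool's units: 1.5 mm is 0.024.

```bash
S='from h import *
st(5,-13)'
echo '0 0 0 0 0 0.024 15
0 0 0 0 0 0 15' | python3 -m handwheel >/dev/null; python3 -c "$S" | head -1
echo '0 0 0 0 0 0.024 15
0 0 0 0 0 0 15' | python3 -m handwheel >/dev/null; python3 -c "$S" | head -1
echo '0 0 0 0 0 0.016 15
0 0 0 0 0 0 15' | python3 -m handwheel >/dev/null; python3 -c "$S" | head -1
echo '0 0 0 0 0 0.016 15
0 0 0 0 0 0 15' | python3 -m handwheel >/dev/null; python3 -c "$S"
```

```text
face tip xyz [-0.03  4.11 -9.94] F face [-1.5 -0.2 -2.3] T [0.07 0.37 0.01] j6 -2.73 z.n [ 0.  0. -1.] t 12.12 gap 21.0
face tip xyz [ -0.02   4.09 -11.42] F face [-0.8 -0.4 -2.2] T [ 0.06  0.47 -0.03] j6 -2.73 z.n [ 0.  0. -1.] t 12.38 gap 21.0
face tip xyz [  0.05   4.06 -12.34] F face [-0.8  0.6 -1.3] T [-0.04  0.4  -0.01] j6 -2.73 z.n [ 0.  0. -1.] t 12.62 gap 20.8
face tip xyz [  0.02   4.1  -13.37] F face [-1.5  0.6 -1.7] T [ 0.04  0.41 -0.03] j6 -2.731 z.n [ 0.  0. -1.] t 12.88 gap 21.4
unit moves in tool axes: +X [-0.945 -0.328  0.   ] +Y [-0.328  0.945  0.   ]  off [-0.3   0.86 -0.37]
```

In the tool's units: 1 mm is 0.016.

```bash
S='from h import *
st(5,-13)'
echo '0 0 0 0 0 0.016 15
0 0 0 0 0 0 15' | python3 -m handwheel >/dev/null; python3 -c "$S" | head -1
echo '0 0 0 0 0 0.016 15
0 0 0 0 0 0 15' | python3 -m handwheel >/dev/null; python3 -c "$S" | head -1
echo '0 0 0 0 0 0.016 15
0 0 0 0 0 0 15' | python3 -m handwheel >/dev/null; python3 -c "$S"
```

```text
face tip xyz [  0.02   4.13 -14.38] F face [-1.   0.6 -2. ] T [0.03 0.4  0.01] j6 -2.731 z.n [ 0.  0. -1.] t 13.12 gap 20.8
face tip xyz [ 1.000e-02  4.100e+00 -1.538e+01] F face [-1.4 -0.4 -1.4] T [0.09 0.41 0.03] j6 -2.731 z.n [ 0.  0. -1.] t 13.38 gap 21.3
face tip xyz [ -0.02   4.15 -16.39] F face [-2.1  0.5 -1. ] T [0.1  0.57 0.04] j6 -2.731 z.n [ 0.  0. -1.] t 13.62 gap 21.2
unit moves in tool axes: +X [-0.945 -0.328  0.   ] +Y [-0.328  0.945  0.   ]  off [-0.32  0.8  -3.39]
```

In the tool's units: 1 mm is 0.016.

```bash
S='from h import *
st(5,-13)'
echo '0 0 0 0 0 0.016 15
0 0 0 0 0 0 15' | python3 -m handwheel >/dev/null; python3 -c "$S" | head -1
echo '0 0 0 0 0 0.016 15
0 0 0 0 0 0 15' | python3 -m handwheel >/dev/null; python3 -c "$S" | head -1
echo '0 0 0 0 0 0.016 15
0 0 0 0 0 0 15' | python3 -m handwheel >/dev/null; python3 -c "$S"
```

```text
face tip xyz [ -0.06   4.16 -17.39] F face [-2.4  0.4 -1.5] T [0.18 0.74 0.01] j6 -2.732 z.n [ 0.  0. -1.] t 13.88 gap 21.0
face tip xyz [ -0.02   4.17 -18.28] F face [-3.9  2.5  4. ] T [ 0.37  1.1  -0.03] j6 -2.732 z.n [ 0.  0. -1.] t 14.12 gap 21.0
face tip xyz [ -0.35   4.31 -19.48] F face [-3.4  2.2 -0.9] T [ 0.44  1.02 -0.05] j6 -2.732 z.n [-0.  0. -1.] t 14.38 gap 21.3
unit moves in tool axes: +X [-0.945 -0.328 -0.   ] +Y [-0.328  0.945  0.   ]  off [-0.55  0.58 -6.48]
```

In the tool's units: 1 mm is 0.016, 0.25 mm is 0.004.

```bash
S='from h import *
st(5,-28)'
echo '0 0 0 0.004 0.008 0.016 15
0 0 0 0 0 0 15' | python3 -m handwheel >/dev/null; python3 -c "$S" | head -1
echo '0 0 0 0 0 0.024 15
0 0 0 0 0 0 15' | python3 -m handwheel >/dev/null; python3 -c "$S" | head -1
echo '0 0 0 0 0 0.024 15
0 0 0 0 0 0 15' | python3 -m handwheel >/dev/null; python3 -c "$S"
```

```text
face tip xyz [ -0.32   4.39 -20.24] F face [-5.4  0.5  4.7] T [ 0.21  1.23 -0.03] j6 -2.732 z.n [ 0. -0. -1.] t 14.62 gap 21.5
face tip xyz [ -0.3    4.4  -21.63] F face [-5.3  1.4  7.3] T [ 0.31  1.46 -0.07] j6 -2.733 z.n [ 0. -0. -1.] t 14.88 gap 21.3
face tip xyz [ -0.26   4.39 -22.99] F face [-6.   1.6 11.7] T [ 0.41  1.7  -0.08] j6 -2.733 z.n [ 0. -0. -1.] t 15.12 gap 21.4
unit moves in tool axes: +X [-0.945 -0.328  0.   ] +Y [-0.328  0.945 -0.   ]  off [-0.46  0.48  5.01]
```

In the tool's units: 0.6 mm is 0.0096, 0.5 mm is 0.008.

```bash
S='from h import *
st(5,-28)'
echo '0 0 0 0.0096 0.008 0 15
0 0 0 0 0 0 15' | python3 -m handwheel >/dev/null; python3 -c "$S" | head -1
echo '0 0 0 0.0064 0.0032 0.016 15
0 0 0 0 0 0 15' | python3 -m handwheel >/dev/null; python3 -c "$S" | head -1
echo '0 0 0 0 0 0.024 15
0 0 0 0 0 0 15' | python3 -m handwheel >/dev/null; python3 -c "$S"
```

```text
face tip xyz [ -0.46   4.43 -22.9 ] F face [-2.4  1.5  7.8] T [ 0.21  0.88 -0.09] j6 -2.734 z.n [ 0.001 -0.001 -1.   ] t 15.38 gap 21.1
face tip xyz [ -0.48   4.36 -23.6 ] F face [-3.   1.7 14.8] T [ 0.28  0.95 -0.13] j6 -2.735 z.n [ 0.002 -0.001 -1.   ] t 15.62 gap 21.5
face tip xyz [ -0.41   4.35 -24.96] F face [-3.7  1.4 18.8] T [ 0.48  1.2  -0.1 ] j6 -2.735 z.n [ 0.002 -0.001 -1.   ] t 15.88 gap 21.4
unit moves in tool axes: +X [-0.945 -0.328  0.002] +Y [-0.328  0.945 -0.001]  off [-0.71  0.38  3.04]
```

In the tool's units: 0.06 rad / 2 = 0.03.

```bash
S='from h import *
st(5,-28)'
echo '0 0 0.03 0 0 0 15
0 0 0 0 0 0 15' | python3 -m handwheel >/dev/null; python3 -c "$S" | head -1
echo '0 0 0.03 0 0 0 15
0 0 0 0 0 0 15' | python3 -m handwheel >/dev/null; python3 -c "$S" | head -1
echo '0 0 0.03 0 0 0 15
0 0 0 0 0 0 15' | python3 -m handwheel >/dev/null; python3 -c "$S"
python3 -c "
from h import *
im=optics.get_image('side')[130:240,180:300]; cv2.imwrite('pics/s3.png',cv2.cvtColor(cv2.resize(im,None,fx=5,fy=5,interpolation=cv2.INTER_CUBIC),cv2.COLOR_RGB2BGR))"
```

```text
face tip xyz [ -0.61   4.42 -25.29] F face [-2.5  0.8  9.8] T [ 0.32  0.64 -0.09] j6 -2.674 z.n [ 0.002 -0.001 -1.   ] t 16.12 gap 21.2
face tip xyz [ -0.83   4.49 -25.6 ] F face [ 1.4 -0.8  1.2] T [-0.03 -0.03 -0.  ] j6 -2.616 z.n [ 0.002 -0.001 -1.   ] t 16.38 gap 21.1
face tip xyz [ -1.05   4.55 -25.7 ] F face [ 1.8 -0.4 -1.2] T [-0.14 -0.08  0.  ] j6 -2.557 z.n [ 0.001 -0.    -1.   ] t 16.62 gap 21.5
unit moves in tool axes: +X [-0.988 -0.155  0.001] +Y [-0.155  0.988 -0.   ]  off [-1.17  0.24  2.3 ]
```

View pics/s3.png

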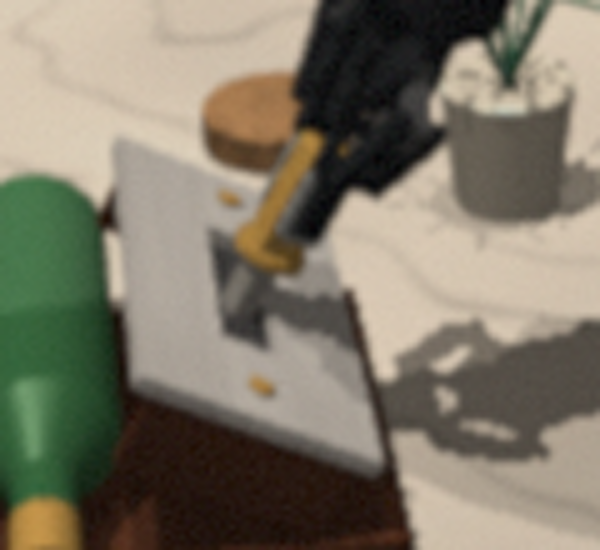

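The side view shows the shank well inside the slot and the collar near the rail. The twist freed it, so I'll press to the bottom.

In the tool's units: 1 mm is 0.016, -0.5 mm is -0.008.

```bash
S='from h import *
st(5,-28)'
echo '0 0 0 -0.008 -0.0016 0.016 15
0 0 0 0 0 0 15' | python3 -m handwheel >/dev/null; python3 -c "$S" | head -1
echo '0 0 0 0 0 0.016 15
0 0 0 0 0 0 15' | python3 -m handwheel >/dev/null; python3 -c "$S" | head -1
echo '0 0 0 0 0 0.0112 15
0 0 0 0 0 0 15' | python3 -m handwheel >/dev/null; python3 -c "$S" | head -1
echo '0 0 0 0 0 0.008 15
0 0 0 0 0 0 15' | python3 -m handwheel >/dev/null; python3 -c "$S"
```

```text
face tip xyz [ -1.02   4.76 -26.9 ] F face [ 0.4  0.6 -1.4] T [-0.22  0.1  -0.07] j6 -2.556 z.n [ 0.  0. -1.] t 16.93 gap 21.3
face tip xyz [ -0.95   4.77 -27.82] F face [ 1.4 -0.6 -1.3] T [-0.17  0.15 -0.01] j6 -2.555 z.n [ 0. -0. -1.] t 17.18 gap 21.0
face tip xyz [ -0.69   4.7  -28.02] F face [-3.7  1.  13.5] T [ 0.14  0.83 -0.  ] j6 -2.555 z.n [ 0.001 -0.    -1.   ] t 17.43 gap 20.9
face tip xyz [ -0.48   4.66 -28.17] F face [-5.4  2.4 24.2] T [ 0.37  1.39 -0.01] j6 -2.556 z.n [ 0.001 -0.    -1.   ] t 17.68 gap 20.9
unit moves in tool axes: +X [-0.988 -0.154  0.001] +Y [-0.154  0.988 -0.   ]  off [-0.59  0.23 -0.17]
```

In the tool's units: -0.8 mm is -0.0128, 0.15 rad / 2 = 0.075.

```bash
S='from h import *
st(4.7,-28)'
echo '0 0 0 0 0 -0.0128 15
0 0 0.05 0 0 0 15
0 0 0.075 0 0 0 15
0 0 0.075 0 0 0 15
0 0 0.05 0 0 0 15
0 0 0 0 0 0 15' | python3 -m handwheel >/dev/null; python3 -c "$S" 
echo '0 0 0.05 0 0 0 15
0 0 0.075 0 0 0 15
0 0 0.075 0 0 0 15
0 0 0.05 0 0 0 15
0 0 0 0 0 0 15' | python3 -m handwheel >/dev/null; python3 -c "$S"
```

```text
face tip xyz [ -0.6    4.82 -27.94] F face [0.6 1.3 6.3] T [0.21 0.07 0.04] j6 -2.054 z.n [ 0.001 -0.    -1.   ] t 18.43 gap 21.3
unit moves in tool axes: +X [-0.94   0.341  0.001] +Y [ 0.341  0.94  -0.   ]  off [-0.67  0.12  0.06]
face tip xyz [ -0.32   4.9  -27.89] F face [2.5 2.3 5. ] T [ 0.49 -0.28 -0.06] j6 -1.554 z.n [ 0.001  0.    -1.   ] t 19.05 gap 21.3
unit moves in tool axes: +X [-0.662  0.75   0.001] +Y [0.75  0.662 0.   ]  off [-0.42  0.19  0.11]
```

In the tool's units: 0.15 rad / 2 = 0.075.

```bash
S='from h import *
st(4.7,-28)'
for k in 1; do
echo '0 0 0.05 0 0 0 15
0 0 0.075 0 0 0 15
0 0 0.075 0 0 0 15
0 0 0.075 0 0 0 15
0 0 0.05 0 0 0 15
0 0 0 0 0 0 15' | python3 -m handwheel >/dev/null; python3 -c "$S" 
echo '0 0 0.05 0 0 0 15
0 0 0.075 0 0 0 15
0 0 0.075 0 0 0 15
0 0 0.075 0 0 0 15
0 0 0.05 0 0 0 15
0 0 0 0 0 0 15' | python3 -m handwheel >/dev/null; python3 -c "$S"
done
```

```text
face tip xyz [ -0.06   4.75 -27.86] F face [6.1 3.6 3.1] T [ 0.66 -1.14 -0.01] j6 -0.906 z.n [ 0.002 -0.    -1.   ] t 19.8 gap 21.4
unit moves in tool axes: +X [-0.075  0.997  0.002] +Y [ 0.997  0.075 -0.   ]  off [-0.08  0.19  0.14]
face tip xyz [  0.11   4.51 -27.86] F face [5.9 0.3 2.3] T [ 0.25 -1.42  0.04] j6 -0.257 z.n [ 0.002 -0.001 -1.   ] t 20.55 gap 21.1
unit moves in tool axes: +X [0.543 0.84  0.002] +Y [ 0.84  -0.543 -0.001]  off [ 0.15 -0.05  0.14]
```

The rows are not in the units I measure in: shifts go in shares of 62.5 mm and turns go in shares of 2 rad. I convert before sending: 0.5 mm is 0.008, 0.35 mm is 0.0056, 0.15 rad / 2 = 0.075.

```bash
S='from h import *
st(4.7,-28)'
for k in 1; do
echo '0 0 0.05 0.0056 0.008 0 15
0 0 0.075 0 0 0 15
0 0 0.075 0 0 0 15
0 0 0.05 0 0 0 15
0 0 0 0 0 0 15' | python3 -m handwheel >/dev/null; python3 -c "$S" 
echo '0 0 0.05 0 0 0 15
0 0 0.075 0 0 0 15
0 0 0.05 0 0 0 15
0 0 0.05 0 0 0 15
0 0 0 0 0 0 15' | python3 -m handwheel >/dev/null; python3 -c "$S"
done
```

```text
face tip xyz [  0.33   4.34 -27.89] F face [ 3.8 -1.9  3.5] T [-0.3  -0.75  0.  ] j6 0.244 z.n [ 0.002 -0.001 -1.   ] t 21.18 gap 21.0
unit moves in tool axes: +X [0.879 0.477 0.002] +Y [ 0.477 -0.879 -0.001]  off [-0.05 -0.37  0.11]
face tip xyz [  0.27   4.17 -27.88] F face [ 2.8 -2.9  4.3] T [-0.61 -0.57  0.04] j6 0.694 z.n [ 0.002 -0.001 -1.   ] t 21.8 gap 21.1
unit moves in tool axes: +X [0.999 0.048 0.002] +Y [ 0.048 -0.999 -0.001]  off [-0.15 -0.45  0.12]
```

In the tool's units: 0.3 mm is 0.0048, 0.2 mm is 0.0032, 0.1 rad / 2 = 0.05.

```bash
S='from h import *
st(4.7,-28)'
for k in 1; do
echo '0 0 0.05 0.0032 0.0048 0 15
0 0 0.05 0 0 0 15
0 0 0 0 0 0 15' | python3 -m handwheel >/dev/null; python3 -c "$S" |head -1
echo '0 0 0.05 0 0 0 15
0 0 0.05 0 0 0 15
0 0 0 0 0 0 15' | python3 -m handwheel >/dev/null; python3 -c "$S" |head -1
echo '0 0 0.05 0 0 0 15
0 0 0.05 0 0 0 15
0 0 0 0 0 0 15' | python3 -m handwheel >/dev/null; python3 -c "$S"
done
```

```text
face tip xyz [  0.3    4.03 -27.91] F face [ 2.5 -2.1  6.1] T [-0.42 -0.28  0.02] j6 0.893 z.n [ 0.001 -0.001 -1.   ] t 22.18 gap 21.0
face tip xyz [  0.24   3.95 -27.91] F face [ 0.6 -2.8  6. ] T [-0.57 -0.18 -0.07] j6 1.093 z.n [ 0.001 -0.001 -1.   ] t 22.55 gap 21.1
face tip xyz [  0.17   3.91 -27.9 ] F face [ 1.5 -3.   6.2] T [-0.63  0.04  0.03] j6 1.293 z.n [ 0.001 -0.001 -1.   ] t 22.93 gap 21.0
unit moves in tool axes: +X [ 0.852 -0.524  0.001] +Y [-0.524 -0.852 -0.001]  off [-0.46 -0.56  0.1 ]
```

3.85 rad so far; I'll go on in small steps and watch the twist torque.

In the tool's units: 0.2 mm is 0.0032, 0.1 mm is 0.0016, 0.1 rad / 2 = 0.05.

```bash
S='from h import *
st(4.7,-28)'
for k in 1; do
echo '0 0 0.05 0.0032 0.0016 0 15
0 0 0.05 0 0 0 15
0 0 0 0 0 0 15' | python3 -m handwheel >/dev/null; python3 -c "$S" |head -1
echo '0 0 0.05 0 0 0 15
0 0 0.025 0 0 0 15
0 0 0 0 0 0 15' | python3 -m handwheel >/dev/null; python3 -c "$S" |head -1
echo '0 0 0.05 0 0 0 15
0 0 0.025 0 0 0 15
0 0 0 0 0 0 15' | python3 -m handwheel >/dev/null; python3 -c "$S"
done
```

```text
face tip xyz [  0.11   3.85 -27.93] F face [ 1.  -2.   7.3] T [-0.55  0.19 -0.03] j6 1.493 z.n [ 0.001 -0.001 -1.   ] t 23.3 gap 21.1
face tip xyz [  0.06   3.83 -27.93] F face [-0.2 -3.4  8.3] T [-0.63  0.33  0.06] j6 1.642 z.n [ 0.001 -0.001 -1.   ] t 23.68 gap 21.0
face tip xyz [ -0.04   3.83 -27.96] F face [-0.8 -2.8  8.6] T [-0.67  0.41  0.46] j6 1.792 z.n [ 0.    -0.001 -1.   ] t 24.05 gap 21.4
unit moves in tool axes: +X [ 0.497 -0.868  0.   ] +Y [-0.868 -0.497 -0.001]  off [-0.67 -0.46  0.04]
```

In the tool's units: 0.04 rad / 2 = 0.02.

```bash
S='from h import *
st(4.7,-28)'
for k in 1; do
echo '0 0 0.02 0 0 0 15
0 0 0 0 0 0 15' | python3 -m handwheel >/dev/null; python3 -c "$S" |head -1
echo '0 0 0.02 0 0 0 15
0 0 0 0 0 0 15' | python3 -m handwheel >/dev/null; python3 -c "$S" |head -1
echo '0 0 0.02 0 0 0 15
0 0 0 0 0 0 15' | python3 -m handwheel >/dev/null; python3 -c "$S"
done
```

```text
face tip xyz [ -0.1    3.85 -27.96] F face [-1.1 -3.2  8. ] T [-0.62  0.44  0.67] j6 1.832 z.n [ 0.    -0.001 -1.   ] t 24.3 gap 21.1
face tip xyz [ -0.1    3.86 -27.95] F face [-2.3 -2.   8. ] T [-0.65  0.48  0.57] j6 1.872 z.n [ 0.    -0.001 -1.   ] t 24.55 gap 21.5
face tip xyz [ -0.1    3.86 -27.96] F face [-1.8 -3.6  9. ] T [-0.59  0.49  0.73] j6 1.912 z.n [ 0.    -0.001 -1.   ] t 24.8 gap 21.1
unit moves in tool axes: +X [ 0.39  -0.921  0.   ] +Y [-0.921 -0.39  -0.001]  off [-0.67 -0.41  0.04]
```

In the tool's units: 0.05 rad / 2 = 0.025.

```bash
S='from h import *
st(4.7,-28)'
echo '0 0 0 0 0 0 15
0 0 0 0 0 0 15' | python3 -m handwheel 120 |tail -2; python3 -c "$S" |head -1
echo '0 0 0.025 0 0 0 15
0 0 0 0 0 0 15' | python3 -m handwheel |tail -2; python3 -c "$S" |head -1
echo '0 0 0.025 0 0 0 15
0 0 0 0 0 0 15' | python3 -m handwheel|tail -2 ; python3 -c "$S"
```

```text
finger_gap: 20.4
grasp_force: 116.6
face tip xyz [ -0.08   3.83 -27.91] F face [-1.7 -2.7 10.5] T [-0.6   0.63  0.77] j6 1.911 z.n [ 0.    -0.001 -1.   ] t 25.05 gap 20.4
finger_gap: 20.6
grasp_force: 116.7
face tip xyz [ -0.09   3.83 -27.9 ] F face [-2.4 -2.5 10.8] T [-0.59  0.64  0.53] j6 1.962 z.n [ 0.    -0.001 -1.   ] t 25.3 gap 20.6
finger_gap: 20.3
grasp_force: 116.7
face tip xyz [ -0.11   3.85 -27.89] F face [-1.6 -2.8 10.8] T [-0.61  0.72  0.46] j6 2.012 z.n [ 0.    -0.001 -1.   ] t 25.55 gap 20.3
unit moves in tool axes: +X [ 0.296 -0.955  0.   ] +Y [-0.955 -0.296 -0.001]  off [-0.72 -0.35  0.1 ]
```

Run:
```python
from h import *
im=optics.get_image('wrist'); cv2.imwrite('pics/w4.png',cv2.cvtColor(im,cv2.COLOR_RGB2BGR))
```

```text
(no output)
```

View pics/w4.png

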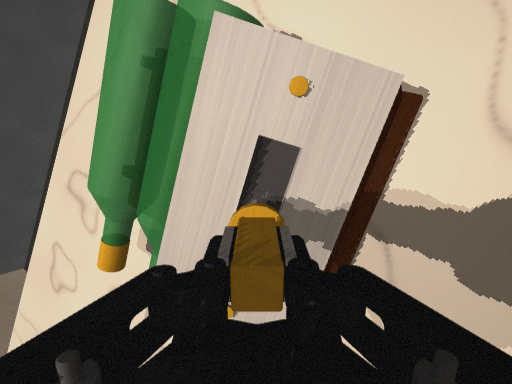

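Wrist view: key upright in the slot, with the handle at (257,265) between the fingers and perhaps a few degrees off square. The torque plateau is ambiguous, so I'll let go, back off along the key and check the key's angle before regripping.

In the tool's units: -35 mm is -0.56, -25 mm is -0.4.

```bash
echo '0 0 0 0 0 0 60
0 0 0 0 0 0 60
0 0 0 0 0 0 60
0 0 0 0 0 0 60
0 0 0 0 0 -0.4 60
0 0 0 0 0 -0.56 60
0 0 0 0 0 -0.56 60
0 0 0 0 0 0 60' | python3 -m handwheel | tail -3
python3 - <<'E'
from h import *
st(4.7,-28)
m=optics.camera_model("wrist")
im=cv2.cvtColor(optics.get_image("wrist"),cv2.COLOR_RGB2BGR); cv2.imwrite("w5f.png",im)
c=proj("wrist",FO+FR@np.array([-.5,4.5,84]),m).astype(int); print(c)
x0,y0=max(c[0]-60,0),max(c[1]-60,0)
cv2.imwrite("pics/w5.png",cv2.resize(im[y0:y0+120,x0:x0+120],None,fx=5,fy=5,interpolation=cv2.INTER_CUBIC)); print(x0,y0)
np.save("w5pose.npy",np.array(m["pose"]))
E
```

```text
wrist_force: [1.6, -0.4, -0.4]
finger_gap: 59.6
grasp_force: 0.0
face tip xyz [ 1.46  3.52 69.03] F face [ 1.1 -0.7 -1.1] T [0.   0.25 0.02] j6 2.03 z.n [ 0.004 -0.003 -1.   ] t 26.6 gap 59.6
unit moves in tool axes: +X [ 0.293 -0.956  0.004] +Y [-0.956 -0.293 -0.003]  off [-1.66  1.13 97.02]
[259 213]
199 153
```

View pics/w5.png

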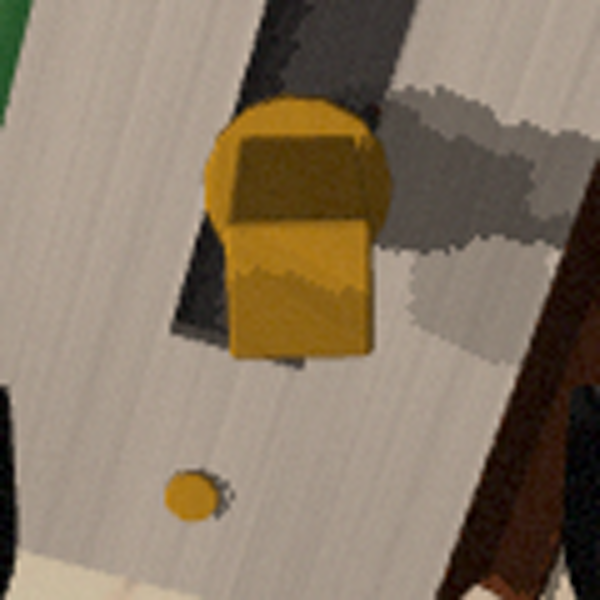

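Handle top corners in the crop are at about (228,227), (369,221), (373,350) and (234,357), so the handle is nearly square to the jaws. The key really followed the tool, about 4.5 rad in all. I'll regrip a quarter turn back and test the stop properly.

```bash
python3 - <<'E'
from h import *
m=optics.camera_model("wrist"); m=dict(m); m["pose"]=np.load("w5pose.npy")
def pf(u,v):
    o,d=ray("wrist",u,v,m); return o+d*((FO+84*FN-o)@FN)/(d@FN)
b=np.array([pf(199+(x+.5)/5-.5,153+(y+.5)/5-.5) for x,y in((228,227),(369,221),(373,350),(234,357))])
q,r,o=tool(); M=r.as_matrix(); c=b.mean(0); print("key face",face(c).round(1),"in tool",(M.T@(c-q)).round(1))
for i in range(4):
    e=M.T@(b[(i+1)%4]-b[i]); print(np.linalg.norm(e).round(1),(np.degrees(np.arctan2(e[1],e[0]))+45)%90-45)
E
echo '0 0 -0.09 0 0 0 60
0 0 -0.09 0 0 0 60
0 0 -0.09 0 0 0 60
0 0 -0.09 0 0 0 60
0 0 -0.09 0 0 0 60
0 0 -0.09 0 0 0 60
0 0 -0.09 0 0 0 60
0 0 -0.09 0 0 0 60
0 0 -0.085 0 0 0 60
0 0 0 0 0 0 60' | python3 -m handwheel|tail -2
python3 -c "
from h import *
st(4.5,-25)"
```

```text
key face [ 0.3  2.5 84. ] in tool [ 1.3  0.6 51.6]
20.6 -2.677385263175694
20.2 -2.6809415304614674
20.9 -3.237631762618534
20.4 -1.9401688344980599
finger_gap: 60.0
grasp_force: 0.0
face tip xyz [-0.71  4.63 65.85] F face [ 0.4  0.6 -0.4] T [-0.01  0.22  0.01] j6 0.421 z.n [-0.001  0.001 -1.   ] t 27.9 gap 60.0
unit moves in tool axes: +X [ 0.945  0.328 -0.001] +Y [ 0.328 -0.945  0.001]  off [ 0.64  0.39 90.84]
```

In the tool's units: 30 mm is 0.48, 22 mm is 0.352.

```bash
echo '0 0 0 0.008 0.0096 0.48 60
0 0 0 0 0 0.48 60
0 0 0 0 0 0.352 60
0 0 0 0 0 0.16 60
0 0 0 0 0 0 15
0 0 0 0 0 0 15
0 0 0 0 0 0 15
0 0 0 0 0 0 15
0 0 0 0 0 0 15
0 0 0 0 0 0 15' | python3 -m handwheel 120|tail -2
S='from h import *
st(4.2,-28)'; python3 -c "$S"
echo '0 0 0.025 0 0 0 15
0 0 0 0 0 0 15' | python3 -m handwheel >/dev/null; python3 -c "$S" |head -1
echo '0 0 0.025 0 0 0 15
0 0 0 0 0 0 15' | python3 -m handwheel >/dev/null; python3 -c "$S" |head -1
echo '0 0 0.025 0 0 0 15
0 0 0 0 0 0 15' | python3 -m handwheel >/dev/null; python3 -c "$S"
```

```text
finger_gap: 20.6
grasp_force: 116.7
face tip xyz [  1.04   3.95 -24.24] F face [-2.4  3.3  7.4] T [ 0.7   0.8  -0.04] j6 0.407 z.n [ 0.001 -0.    -1.   ] t 29.15 gap 20.6
unit moves in tool axes: +X [0.944 0.329 0.001] +Y [ 0.329 -0.944 -0.   ]  off [-0.83 -0.54  3.75]
face tip xyz [  1.05   3.94 -24.23] F face [-2.1  3.2  7.5] T [0.69 0.75 0.34] j6 0.458 z.n [ 0.001 -0.    -1.   ] t 29.4 gap 20.6
face tip xyz [  1.05   3.86 -24.24] F face [-1.7  2.6  6.8] T [0.48 0.77 0.37] j6 0.508 z.n [ 0.001 -0.    -1.   ] t 29.65 gap 20.6
face tip xyz [  1.08   3.85 -24.23] F face [-3.1  2.1  6.6] T [ 0.53  0.79 -0.03] j6 0.558 z.n [ 0.001 -0.    -1.   ] t 29.9 gap 20.6
unit moves in tool axes: +X [0.983 0.183 0.001] +Y [ 0.183 -0.983 -0.   ]  off [-0.92 -0.5   3.77]
```

In the tool's units: -0.3 mm is -0.0048, -0.2 mm is -0.0032, 0.1 rad / 2 = 0.05.

```bash
S='from h import *
st(4.2,-28)'
echo '0 0 0.05 -0.0048 -0.0032 0 15
0 0 0 0 0 0 15' | python3 -m handwheel >/dev/null; python3 -c "$S" |head -1
echo '0 0 0.05 0 0 0 15
0 0 0 0 0 0 15' | python3 -m handwheel >/dev/null; python3 -c "$S" |head -1
echo '0 0 0.05 0 0 0 15
0 0 0 0 0 0 15' | python3 -m handwheel >/dev/null; python3 -c "$S"|head -1
echo '0 0 0.05 0 0 0 15
0 0 0 0 0 0 15' | python3 -m handwheel ; python3 -c "$S"
```

```text
face tip xyz [  1.01   3.76 -24.26] F face [-1.   0.8  9.9] T [ 0.34  0.55 -0.11] j6 0.657 z.n [ 0.002 -0.001 -1.   ] t 30.15 gap 20.6
face tip xyz [  1.05   3.69 -24.24] F face [-2.2  1.   9.3] T [ 0.23  0.66 -0.05] j6 0.756 z.n [ 0.002 -0.001 -1.   ] t 30.4 gap 21.0
face tip xyz [  1.03   3.64 -24.28] F face [-1.8 -0.5  9.3] T [0.11 0.59 0.04] j6 0.856 z.n [ 0.002 -0.001 -1.   ] t 30.65 gap 20.9
clock: 30.9
eef_pos: [559.6, -55.3, 123.3]
orientation: [-2.934, 0.007, -0.772]
wrist_force: [-5.6, -1.1, 6.8]
finger_gap: 20.7
grasp_force: 117.6
face tip xyz [  1.05   3.55 -24.27] F face [-1.6  0.1  8.7] T [-0.04  0.56  0.01] j6 0.956 z.n [ 0.002 -0.001 -1.   ] t 30.9 gap 20.7
unit moves in tool axes: +X [ 0.977 -0.212  0.002] +Y [-0.212 -0.977 -0.001]  off [-1.04 -0.36  3.72]
```

The torque rise, peak and drop fit the key camming over the tight screw by one hex step. I'll turn on gently to the next contact, expected at j6 about 1.2, and stop at the first firm torque.

In the tool's units: 0.1 rad / 2 = 0.05.

```bash
S='from h import *
st(4.2,-28)'
echo '0 0 0.05 0 0 0 15
0 0 0 0 0 0 15' | python3 -m handwheel >/dev/null; python3 -c "$S" |head -1
echo '0 0 0.025 0 0 0 15
0 0 0 0 0 0 15' | python3 -m handwheel >/dev/null; python3 -c "$S" |head -1
echo '0 0 0.025 0 0 0 15
0 0 0 0 0 0 15' | python3 -m handwheel >/dev/null; python3 -c "$S"|head -1
echo '0 0 0.02 0 0 0 15
0 0 0 0 0 0 15' | python3 -m handwheel >/dev/null; python3 -c "$S"
```

```text
face tip xyz [  0.99   3.57 -24.27] F face [-2.3 -0.7 10. ] T [-0.01  0.68 -0.  ] j6 1.056 z.n [ 0.002 -0.001 -1.   ] t 31.15 gap 20.2
face tip xyz [  0.89   3.49 -24.29] F face [-3.2 -1.1 10.5] T [-0.15  0.83  0.04] j6 1.105 z.n [ 0.001 -0.001 -1.   ] t 31.4 gap 20.4
face tip xyz [  0.89   3.43 -24.27] F face [-3.5 -1.1 10.1] T [-0.32  0.93  0.3 ] j6 1.155 z.n [ 0.001 -0.001 -1.   ] t 31.65 gap 20.9
face tip xyz [  0.84   3.45 -24.28] F face [-3.6 -1.9 10.2] T [-0.3   1.04  0.35] j6 1.195 z.n [ 0.001 -0.001 -1.   ] t 31.9 gap 20.7
unit moves in tool axes: +X [ 0.899 -0.437  0.001] +Y [-0.437 -0.899 -0.001]  off [-0.97 -0.26  3.72]
```

In the tool's units: -0.3 mm is -0.0048, 0.03 rad / 2 = 0.015.

```bash
echo '0 0 0.015 -0.0048 0 0.0048 15
0 0 0 0 0 0 15
0 0 0 0 0 0 15' | python3 -m handwheel >/dev/null; python3 -c "from h import *
st(4.2,-28)"
echo '0 0 0 0 0 0 60
0 0 0 0 0 0 60
0 0 0 0 0 0 60
0 0 0 0 0 0 60
0 0 0 0 0 -0.4 60
0 0 0 0 0 -0.56 60
0 0 0 0 0 -0.56 60
0 0 0 0 0 -0.48 60
0 0 0 0 0 0 60
0 0 0 0 0 0 60' | python3 -m handwheel | tail -3
python3 - <<'E'
from h import *
st()
s=optics.get_image('side');w=optics.get_image('wrist')
m=optics.camera_model('wrist')
S=cv2.cvtColor(s,cv2.COLOR_RGB2BGR);W=cv2.cvtColor(w,cv2.COLOR_RGB2BGR)
# predicted collar edge/handle top for a fully seated key (top at +84, collar bottom at +22)
for h in (22,28,84): print(h,proj('side',FO+FR@np.array([-.3,4.2,h])).round(1),proj('wrist',FO+FR@np.array([-.3,4.2,h]),m).round(1))
a=cv2.resize(S[130:230,170:270],(400,400),interpolation=cv2.INTER_CUBIC)
c=proj('wrist',FO+FR@np.array([-.3,4.2,60]),m).astype(int); x0,y0=max(c[0]-60,0),max(c[1]-60,0); print(x0,y0)
b=cv2.resize(W[y0:y0+120,x0:x0+120],(400,400),interpolation=cv2.INTER_CUBIC)
cv2.imwrite('pics/end.png',np.hstack([a,b]))
E
```

```text
face tip xyz [  0.85   3.41 -24.34] F face [-2.8 -2.1 14.6] T [-0.33  1.1   0.5 ] j6 1.224 z.n [ 0.002 -0.002 -1.   ] t 32.27 gap 20.4
unit moves in tool axes: +X [ 0.886 -0.463  0.002] +Y [-0.463 -0.886 -0.002]  off [-0.97 -0.26  3.66]
wrist_force: [-1.1, 0.0, 0.3]
finger_gap: 59.8
grasp_force: 0.0
face tip xyz [-0.34  4.26 98.96] F face [-0.7  0.3  0.8] T [-0.04  0.18 -0.01] j6 1.238 z.n [ 0.  0. -1.] t 33.52 gap 59.8
unit moves in tool axes: +X [ 0.885 -0.466  0.   ] +Y [-0.466 -0.885  0.   ]  off [ 2.29  3.61 98.95]
22 [232.3 180.7] [256.  181.2]
28 [233.4 178.7] [256.  182.6]
84 [244.6 159.5] [256.  198.9]
196 131
```

View pics/end.png

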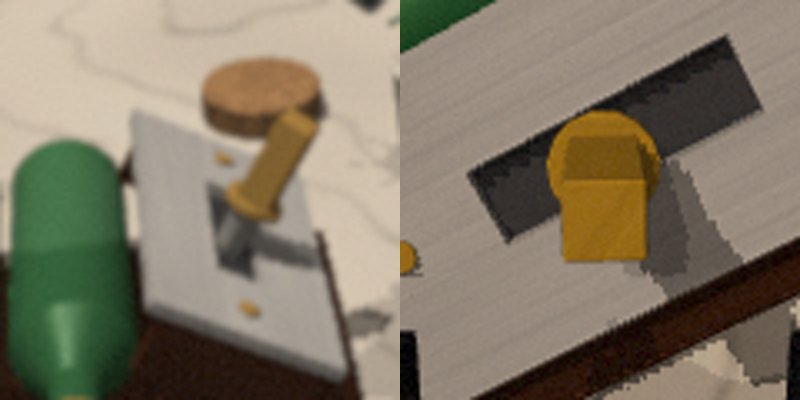

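End view: handle top at side pixel (244.4,160.1) against (244.6,159.5) predicted for a fully seated key, with the collar agreeing too. The key stands in the slot, the screw is against its stop, and the robot is clear of everything.

```bash
python3 -c "
from bench import workorder
print(workorder.close_job())"
```

```text
the job is handed in; nothing more can be done
None
```

The job is handed in at about 33.5 s: the key stands fully seated in the screw (depth checked in the side image) and the screw is at its stop by torque (0.5 N m against 0.1 N m friction), although the key cammed over the tight screw one hex step before I brought it back to the stop; I did not touch the pot, coasters or tumbler.

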